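# Jack up the charging cabinet and hold it for levelling

## Task

The tablet charging cabinet has to come up at the front so that a colleague can turn its two front levelling feet. First set the lever jack on the table with its saddle centred under the round pad of the cabinet's jacking bracket (the one marked with a raised triangle), then slide the blade of the flat handle bar fully home into the jack's socket. Give the handle a trial pump - all the way down so that both front feet come off the table, then let it all the way back up - then pump it all the way down again and finish while still holding it down, the front feet clear of the table; do not touch the cabinet with the arm, do not shove it about, and leave the other things on the table where they are.

Things in the scene. Friction and masses are not known exactly. Their poses are not given: they have to be found in the camera images.
- cabinet: White steel tablet charging cabinet, loose, 7 to 11 kg, 300 deep (x) x 340 wide (y) x 235 mm high, body from 30 mm up, on four screw levelling feet 36 mm across at (+-120, +-140) mm. Origin: centre of its footprint at table height. Front (open tablet bays) faces its own -x; a lock barrel and a narrow cable cleat near the front's ends are no lift points.
- lift_pad (a point): Centre of the underside of the jacking bracket's round pad (32 mm across), 180 mm in front of the cabinet's origin, 56 mm above the table at the start. The steel bracket (60 wide, plate 62 to 67 mm up, raised triangle on top) sticks out 58 mm at the middle of the front face; the pad's centre is 30 mm out from that face.
- front_foot_a (a point): Underside of the cabinet's front foot at its -y end.
- front_foot_b (a point): Underside of the cabinet's front foot at its +y end.
- jack: Loose steel lever jack, 0.9 kg, x towards its saddle; origin under the pivot at the base's underside. Base plate 75 wide, 7 thick, x -130 to +95 mm. Grip from above over the two upright cheek plates: 46 mm over their outsides (y), x -30 to +30 mm, top 75 mm up. Between them the pump arm rocks on a pivot 58 mm up. Square to the cabinet when its x runs along the cabinet's x.
- saddle (a point): Centre of the top of the jack's round self-levelling saddle (40 mm across), on the front end of the pump arm; with the handle up it lies 71 mm ahead of the jack's origin and 48 mm above the table, so it slides in under the pad with 8 mm to spare.
- pump_arm (a joint): Pump arm angle: 0 = handle fully up (a return spring holds it, bar fitted or not), 0.36 rad = down on its stop. At 0 the socket points backwards and 0.32 rad above level, at 0.36 it points 0.04 rad below. Saddle meets pad at about 0.10; beyond that it carries the cabinet's front (10 to 20 N down at the bar's end) and it comes back up when let go.
- socket_mouth (a point): Centre of the mouth of the jack's socket, 85 mm behind the pivot along the pump arm. The socket is 29 mm wide and 13.5 mm high inside, 60 mm deep, and its mouth is belled about 5 mm wider all round. Its axes: x along the pump arm into the socket, y across.
- socket_end (a point): Centre of the socket's closed inner end, 25 mm behind the pivot; same axes. The blade is home when its tip is here.
- bar: Loose flat jack handle bar, 250 long, 10 thick, 0.42 kg, lying flat. Origin: middle of its length, underside. Its x points to the tip of the bare steel blade (25 wide, 165 long); the other 85 mm is a black rubber sleeve 34 wide that does not fit the socket.
- bar_tip (a point): Middle of the end face of the blade, 125 mm from the bar's origin, mid thickness.
- bar_grip_end (a point): Middle of the end face of the sleeve, 125 mm behind the bar's origin, mid thickness: press near here.
- bottle: Bystander: clear drink bottle, 66 across, 205 high, blue cap. Origin under its centre.
- wipes: Bystander: blue pack of wet wipes, 190 x 100 x 55 mm. Origin under its centre.
- adapter: Bystander: white charger block with two pins, 75 x 75 x 28 mm. Origin under its centre.
- wrench: Bystander: spanner for the feet, 170 long, lying flat. Origin at its underside.
- tape: Bystander: black roll of tape lying flat, 104 across, 48 high. Origin under its centre.
- foot_pad: Bystander: spare rubber foot, 44 across, 10 high. Origin under its centre.

How it is judged:
By the outcome, as a careful person would: the job done as asked, in the order asked, and still so for the second after the job is handed in, while the arm keeps its last pose, push and grip.
It also fails if it takes over 72 s, if anything falls off the work surface, if the arm or the gripper's body presses on something with over 40 N, if the wrist force passes 120 N, or if a joint passes its speed limit or range.

## Robot

A 6-joint arm with a two-finger parallel gripper is mounted at the origin on the work surface. World frame = base frame: x ahead of the robot, y to its left, z up, the work surface at z = 0. Lengths are in m, angles in degrees, forces in N, time in s.
With the tool pointing down it reaches from about 0.4 to 0.825 m from the base axis. Payload 7 kg.
Tool frame: the origin (TCP) lies between the finger pads; the fingertips stand 17 mm ahead of it and the grasp point (between the pads) lies 2 mm behind it; x points along the fingers, y is the direction in which the jaws open and shut, and the axes are right-handed (so a half turn about x gives the same grasp; the last joint's range is limited). The gripper opens to 88 mm and grips with 3 to 60 N. Pads are 19 mm wide; open, the fingers measure 130 mm over their backs; the gripper's body (78 mm by 193 mm) begins 47 mm behind the grasp point.
Start: joints at [-52.764, 20.546, 0.682, 0, -70.136, -16.507], TCP at [0.239, -0.631, 0.244] pointing down, gripper open.
Joint ranges: [-176.03, 176.03], [-82.01, 121.73], [-58.28, 71.71], [-173.87, 95.51], [-174.79, -0.11], [-173.66, 173.66]. Speed limits (degrees/s): [136.94, 136.94, 172.46, 180, 180, 180].

## Interface

Orientations are given as [roll, pitch, yaw] about the fixed x, y, z axes, in that order (R = Rz(yaw) Ry(pitch) Rx(roll)).
In Python, from plant import r gives the robot as it stands.
- The arm moves only by the shell command python3 -m jog 'ROWS' [FORCE]. ROWS is a JSON object of lists of equal length, an entry for each row: "fingers": the opening, from 0 (shut) to 1 (fully open); "dp": the shift along the tool's x, y, z in mm, a list of three; "twist": the turn about the tool's x in degrees. In form: {"fingers": [fingers, ...], "dp": [[dx, dy, dz], ...], "twist": [twist, ...]}. A call has exactly 5 rows; each row is the pose to reach, as a shift and turn from the pose measured when the call began, along the tool's axes at that moment; what a row does not reach only later rows make up. A row lasts 1/10 s, in which the tool goes at most 50 mm and 8.59 degrees, less where a joint would pass 70% of its speed; a pose out of reach is approached as far as the arm can. A call with a gripper value outside its range is refused whole. The fingers move at their own pace and stop on an object; FORCE is the grip in N (left out, the last holds). Time passes only in rows, so rows that repeat a pose let the fingers close, or fill a call up. It gives the time, the measured TCP pose, the force and the opening at its end, in the units of the state.
- r.get_state(): the state, without advancing time (a new reading comes with each control period).
- r.capture(name): name is "scene" or "top" or "wrist"; returns a dict with "frame" (480x640x3 uint8, red, green, blue), "intrinsics" (3x3 intrinsics, pixels), "D" ([k1, k2, p1, p2, k3] as OpenCV has them; the pictures are not rectified), "pose" (4x4, takes a point from camera to world coordinates). Camera axes: x right, y down, z forward; pixel columns grow to the right and rows downward; lengths in m; the calibration is good to about 2 mm. A picture is of the moment at which its call begins. There is no depth.
- r.close_job(): hands the job in, once; it reports no verdict.
The state is a dict: "time_s": time; "joints": joint angles; "qd": joint speeds; "joint_torque": joint torques, N m; "tcp_pos": TCP position; "eef_rot": TCP orientation; "contact_force": force on the tool from outside, world axes, zero at the start; "moment": the same for the moment, N m; "gripper_width": finger opening in m.
Only numpy, scipy, OpenCV 4.12 (cv2) and the standard library are available. Lean on these libraries where they do the work, as an engineer would, in place of code of your own. Each camera call takes 0.05 s, during which the arm holds its last target. There are 200 camera calls.

## Working session

There is one attempt and no reset: what is moved stays moved. The work goes in short steps, Python scripts to look and compute and a shell command to move; the robot and the scene stay as the last step left them, time stands still between calls to the robot, and variables do not carry over. Pictures are saved under pics/ and viewed, on a budget of 10 in all, crops included, one or two more only if the job needs it, and the job is handed in when it is done.

```bash
ls; mkdir -p pics
python3 - <<'E'
from plant import r
import cv2,pickle
print(r.get_state())
for n in("scene","top"):
    c=r.capture(n); cv2.imwrite(f"pics/{n}0.png",c["frame"][:,:,::-1]); pickle.dump(c,open(f"{n}0.pkl","wb")); print(n,c["intrinsics"],c["D"],c["pose"])
E
```

```text
pics
{'time_s': 0.0, 'joints': array([-5.27643761e+01,  2.05907687e+01,  6.32800230e-01, -2.01577129e-02,
       -7.01384830e+01, -1.65064782e+01]), 'qd': array([-0.068581  , -0.02656663,  0.06016067, -0.01949136,  0.06113443,
       -0.04746228]), 'joint_torque': array([-5.42303678e-04, -5.82724357e+01,  2.93059194e+01,  6.99701786e+00,
        7.06247418e-03, -1.53426822e-04]), 'tcp_pos': array([ 0.23870974, -0.63086074,  0.2426227 ]), 'eef_rot': array([ 95.39282861,  89.90170401, 116.11510986]), 'contact_force': array([ 0.35690601,  0.32184331, -0.25212154]), 'moment': array([-0.02889489, -0.04252823, -0.00169376]), 'gripper_width': 0.08789352739116359}
scene [[571.53363133   0.         322.33479713]
 [  0.         571.53363133 238.4489942 ]
 [  0.           0.           1.        ]] [-0.03833924  0.          0.          0.          0.        ] [[-0.13804303  0.84041677 -0.52406467  1.36323452]
 [ 0.99030341  0.10878785 -0.08639648  0.0287152 ]
 [-0.01559718 -0.53090947 -0.847285    1.43934262]
 [ 0.          0.          0.          1.        ]]
top [[623.52925121   0.         324.56728266]
 [  0.         623.52925121 234.65141852]
 [  0.           0.           1.        ]] [-0.082191  0.        0.        0.        0.      ] [[ 0.01352747 -0.99910309  0.04012516  0.46375757]
 [-0.99982776 -0.01300553  0.01324059 -0.11731295]
 [-0.01270687 -0.04029736 -0.99910693  1.43900684]
 [ 0.          0.          0.          1.        ]]
```

View pics/top0.png

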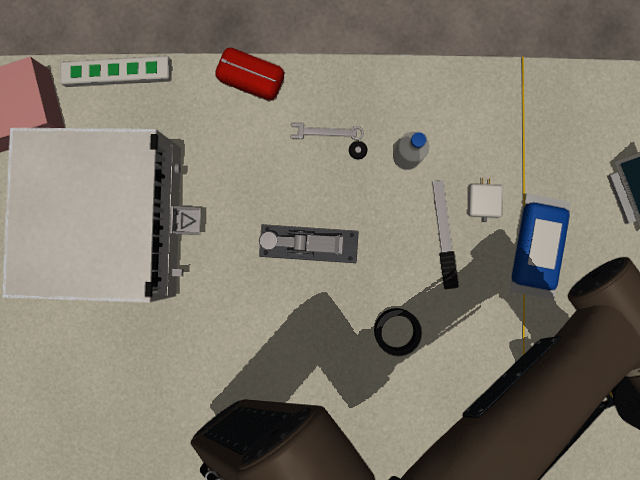

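View pics/scene0.png

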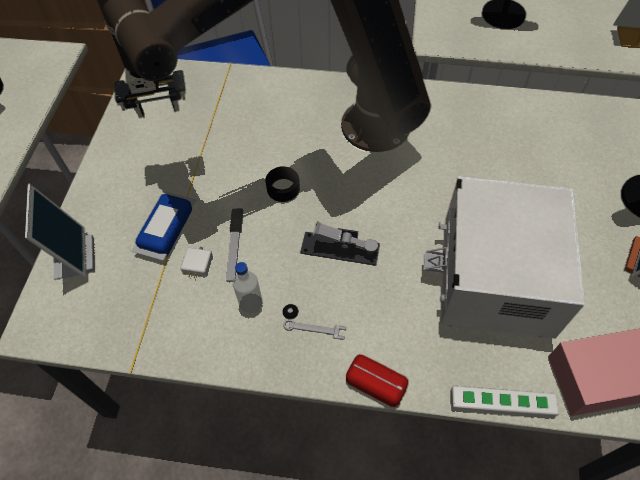

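The top view shows the cabinet at left with its front facing image right. The triangle bracket is at about (187,220), the jack is at (308,243) with its saddle to the left, and the bar runs from (438,182) to (450,286) with its blade up. The scene view agrees. Next I'll enlarge for measuring.

```bash
cat > h.py <<'E'
import numpy as np,cv2,pickle
def ray(c,uv):
    p=cv2.undistortPoints(np.array([[uv]],float),c["intrinsics"],np.array(c["D"]))[0,0]
    return c["pose"][:3,:3]@np.array([p[0],p[1],1]),c["pose"][:3,3]
def at(c,uv,z):
    d,o=ray(c,uv); return o+d*(z-o[2])/d[2]
def proj(c,P):
    T=np.linalg.inv(c["pose"]); 
    return cv2.projectPoints(np.array(P,float).reshape(-1,3),cv2.Rodrigues(T[:3,:3])[0],T[:3,3],c["intrinsics"],np.array(c["D"]))[0][:,0]
E
python3 - <<'E'
import pickle,cv2,numpy as np
f=pickle.load(open("top0.pkl","rb"))["frame"][:,:,::-1]
a=f[190:265,145:365]; b=f[170:295,420:470]
A=cv2.resize(a,None,fx=3.6,fy=3.6,interpolation=cv2.INTER_CUBIC)
B=cv2.resize(cv2.rotate(b,cv2.ROTATE_90_COUNTERCLOCKWISE),None,fx=5,fy=5,interpolation=cv2.INTER_CUBIC)
o=np.zeros((A.shape[0]+B.shape[0],800,3),np.uint8);o[:A.shape[0],:A.shape[1]]=A[:,:800];o[A.shape[0]:,:B.shape[1]]=B
print(A.shape,B.shape);cv2.imwrite("pics/z1.png",o)
E
```

```text
(270, 792, 3) (250, 625, 3)
```

View pics/z1.png

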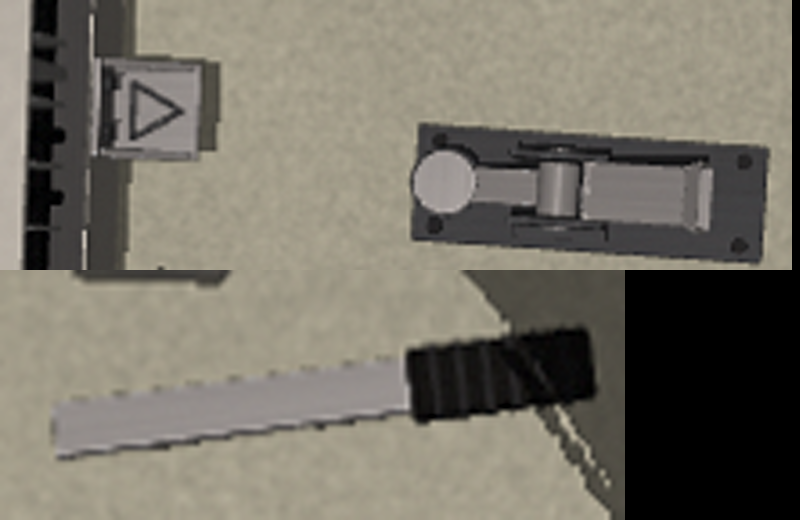

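The enlarged crop shows these points:
- **Jack base corners:** (419,123), (769,147), (762,264), (412,239).
- **Bracket's outer corners:** (204,63), (197,160).
- **Bar tip corners:** (53,403), (57,459).
- **Sleeve end corners:** (588,330), (597,395).

```bash
cat > m1.py <<'E'
from h import *
c=pickle.load(open("top0.pkl","rb"))
A=lambda x,y,z:at(c,(145+(x+.5)/3.6-.5,190+(y+.5)/3.6-.5),z)
B=lambda x,y:at(c,(469-((y-270)+.5)/5+.5-.5,170+(x+.5)/5-.5),.010)
k=[A(419,123,.007),A(769,147,.007),A(762,264,.007),A(412,239,.007)]
f=(k[0]+k[3])/2; b=(k[1]+k[2])/2; d=(f-b)[:2]; print("jack len,wid",np.linalg.norm(d),np.linalg.norm(k[0]-k[3]),"yaw",np.degrees(np.arctan2(d[1],d[0])))
d/=np.linalg.norm(d); mid=(f+b)[:2]/2; O=mid+d*.0175; print("jack O",O,"saddle",O+d*.071, "saddle seen",A(444,181,.048))
p=[A(204,63,.067),A(197,160,.067)]; m=(p[0]+p[1])/2; e=(p[0]-p[1])[:2]; print("bracket w",np.linalg.norm(e),"outer mid",m)
n=np.array([-e[1],e[0]])/np.linalg.norm(e); print("cab x yaw (bracket)",np.degrees(np.arctan2(n[1],n[0])))
q=[at(c,u,.235) for u in [(12,128),(157,130),(150,301),(4,297)]]
for i in range(4): print("cab corner",q[i], np.linalg.norm(q[i]-q[i-1]))
for i,j in((1,0),(2,3)): g=q[j]-q[i]; print("side yaw",np.degrees(np.arctan2(g[1],g[0])))
g=q[1]-q[2];print("front yaw",np.degrees(np.arctan2(g[1],g[0]))+90)
print("pad from bracket", m[:2]+n*.028)
t=(B(53,403)+B(57,459))/2; s=(B(588,330)+B(597,395))/2; print("bar tip",t,"end",s,np.linalg.norm(t-s),"yaw",np.degrees(np.arctan2(*(t-s)[1::-1])))
E
python3 m1.py
```

```text
jack len,wid 0.2242509965022564 0.07436373276771198 yaw 86.75639921067959
jack O [ 0.50188102 -0.04439959] saddle [0.50589829 0.02648667] saddle seen [0.50619174 0.02751946 0.048     ]
bracket w 0.059971947599032946 outer mid [0.5464555  0.17677142 0.067     ]
cab x yaw (bracket) 87.11995076353313
cab corner [0.71824835 0.5291634  0.235     ] 0.3382675239477141
cab corner [0.71405158 0.23141691 0.235     ] 0.29777606467977585
cab corner [0.37849444 0.23657057 0.235     ] 0.3355967088644237
cab corner [0.38000445 0.53316078 0.235     ] 0.29659405884939116
side yaw 89.19246160276933
side yaw 89.70829663731553
front yaw 89.12009188724346
pad from bracket [0.54786237 0.20473605]
bar tip [ 0.64914956 -0.35507243  0.01      ] end [ 0.40245533 -0.38809097  0.01      ] 0.24889408776147695 yaw 7.623388889068743
```

```bash
cat > to.py <<'E'
# usage: to.py x y z az   (TCP target m, azimuth of tool y in deg) -> dp (mm, tool axes) and twist
import sys,numpy as np
from scipy.spatial.transform import Rotation as Ro
from plant import r
s=r.get_state(); R=Ro.from_euler("xyz",s["eef_rot"],degrees=True).as_matrix()
az=np.degrees(np.arctan2(R[1,1],R[0,1]))
print("t",round(s["time_s"],2),"tcp",(s["tcp_pos"]*1e3).round(1),"xaxis",R[:,0].round(3),"az y",az.round(2),"F",s["contact_force"].round(1),"w",(s["gripper_width"]*1e3).round(1),"j",s["joints"].round(0))
a=list(map(float,sys.argv[1:]))
for i in range(0,len(a),4):
    d=R.T@(np.array(a[i:i+3])-s["tcp_pos"])*1e3
    print("dp",d.round(1),"twist",((az-a[i+3]+90)%180-90).round(1), "(pos twist = az decreases; mod 180)")
E
python3 to.py .502 -.044 .2 176.8  .502 -.044 .06 176.8
```

```text
Traceback (most recent call last):
  File "to.py", line 7, in <module>
    print("t",round(s["time_s"],2),"tcp",(s["tcp_pos"]*1e3).round(1),"xaxis",R[:,0].round(3),"az y",az.round(2),"F",s["contact_force"].round(1),"w",(s["gripper_width"]*1e3).round(1),"j",s["joints"].round(0))
                                                                                                                                                    ^^^^^^^^^^^^^^^^^^^^^^^^^^^^^^
AttributeError: 'float' object has no attribute 'round'
```

```bash
sed -i 's/(s\["gripper_width"\]\*1e3).round(1)/round(s["gripper_width"]*1e3,1)/' to.py
python3 to.py .502 -.044 .2 176.8  .502 -.044 .06 176.8
```

```text
t 0.1 tcp [ 238.8 -630.9  242.7] xaxis [-0.001  0.001 -1.   ] az y 110.72 F [-0.1 -0.2 -0.4] w 87.6 j [-53.  21.   1.  -0. -70. -17.]
dp [ 43.4 455.7 453.9] twist -66.1 (pos twist = az decreases; mod 180)
dp [183.4 455.5 453.9] twist -66.1 (pos twist = az decreases; mod 180)
```

```bash
python3 -m jog '{"fingers":[1,1,1,1,1],"dp":[[0,35,35],[0,70,70],[0,105,105],[0,140,140],[0,175,175]],"twist":[-8,-16,-24,-32,-40]}'; python3 to.py .502 -.044 .2 176.8
```

```text
time_s: 0.6
tcp_pos: [0.3407, -0.4035, 0.2427]
eef_rot: [59.1, 89.9, 120.1]
contact_force: [1.2, -0.3, -0.3]
gripper_width: 0.0873
t 0.6 tcp [ 340.7 -403.5  242.7] xaxis [-0.001  0.002 -1.   ] az y 151.03 F [ 1.2 -0.3 -0.3] w 87.3 j [-29.   7. -18.  -0. -66.  -0.]
dp [ 43.1  32.9 392.6] twist -25.8 (pos twist = az decreases; mod 180)
```

```bash
python3 -m jog '{"fingers":[1,1,1,1,1],"dp":[[5,4,49],[10,8,97],[15,12,146],[20,16,195],[25,20,240]],"twist":[-5,-10,-15,-20,-26]}'; python3 to.py .502 -.044 .2 176.8
```

```text
time_s: 1.1
tcp_pos: [0.4397, -0.1817, 0.2178]
eef_rot: [23.2, 89.9, 110.5]
contact_force: [1.2, -1.3, -0.3]
gripper_width: 0.0877
t 1.1 tcp [ 439.7 -181.7  217.8] xaxis [-0.001  0.002 -1.   ] az y 177.26 F [ 1.2 -1.3 -0.3] w 87.7 j [  1.   3. -26.  -0. -62.  -4.]
dp [ 18.  -55.6 140.4] twist 0.5 (pos twist = az decreases; mod 180)
```

```bash
python3 -m jog '{"fingers":[1,1,1,1,1],"dp":[[4,-14,40],[9,-28,80],[14,-42,120],[18,-56,140],[18,-56,140]],"twist":[0,0,0,0.5,0.5]}'
python3 - <<'E'
from plant import r
import cv2,pickle
c=r.capture("wrist"); cv2.imwrite("pics/w1.png",c["frame"][:,:,::-1]); pickle.dump(c,open("w1.pkl","wb")); print(c["intrinsics"],c["pose"])
E
python3 to.py .502 -.044 .06 176.8
```

```text
time_s: 1.6
tcp_pos: [0.5035, -0.042, 0.1991]
eef_rot: [47.6, 89.9, 134.5]
contact_force: [-0.7, -0.4, -0.3]
gripper_width: 0.0875
[[364.84670258   0.         319.51759332]
 [  0.         364.84670258 242.27311542]
 [  0.           0.           1.        ]] [[-0.99855023  0.05237144  0.01243644  0.50070123]
 [ 0.05380767  0.96485153  0.25722804 -0.11032906]
 [ 0.00147209  0.25752429 -0.9662707   0.34092151]
 [ 0.          0.          0.          1.        ]]
t 1.65 tcp [502.6 -43.2 199.3] xaxis [-0.002  0.001 -1.   ] az y 176.89 F [-0.   0.1  0.1] w 87.8 j [ 17.   7. -24.  -0. -60. -20.]
dp [139.3   0.2  -1. ] twist 0.1 (pos twist = az decreases; mod 180)
```

View pics/w1.png

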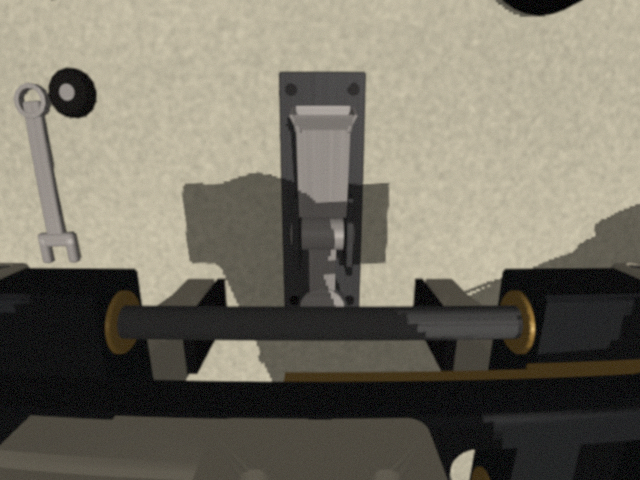

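The wrist view shows the jack centred between the open jaws (cheeks at about x 322, jaws at 205 and 435), so I'll descend and grip.

```bash
python3 -m jog '{"fingers":[1,1,1,1,1],"dp":[[35,0,0],[70,0,0],[105,0,0],[141,0,-1],[141,0,-1]],"twist":[0,0,0,0,0]}' && python3 -m jog '{"fingers":[0.4,0.4,0.4,0.4,0.4],"dp":[[0,0,0],[0,0,0],[0,0,0],[0,0,0],[0,0,0]],"twist":[0,0,0,0,0]}' 50;  python3 to.py .502 -.044 .06 179
```

```text
time_s: 2.15
tcp_pos: [0.4984, -0.0455, 0.0544]
eef_rot: [94.7, 89.4, -178.5]
contact_force: [-1.2, -0.3, 0.3]
gripper_width: 0.0873
time_s: 2.65
tcp_pos: [0.499, -0.0454, 0.0554]
eef_rot: [91.5, 89.5, 178.3]
contact_force: [0.1, -0.1, -0.6]
gripper_width: 0.0535
t 2.65 tcp [499.  -45.4  55.4] xaxis [-0.009  0.    -1.   ] az y 176.79 F [ 0.1 -0.1 -0.6] w 53.5 j [ 17.  17. -34.  -0. -40. -20.]
dp [-4.6 -2.9  1.5] twist -2.2 (pos twist = az decreases; mod 180)
```

```bash
python3 -m jog '{"fingers":[0.3,0.3,0.3,0.3,0.3],"dp":[[0,0,0],[0,0,0],[0,0,0],[0,0,0],[0,0,0]],"twist":[0,0,0,0,0]}' 50;  python3 to.py .545 .134 .06 179
```

```text
time_s: 3.15
tcp_pos: [0.4995, -0.0451, 0.0557]
eef_rot: [90.1, 89.6, 176.9]
contact_force: [1.8, 1.8, 2.8]
gripper_width: 0.046
t 3.15 tcp [499.5 -45.1  55.7] xaxis [-0.008  0.    -1.   ] az y 176.81 F [1.8 1.8 2.8] w 46.0 j [ 17.  17. -34.  -0. -40. -20.]
dp [ -4.5 -35.4 181.4] twist -2.2 (pos twist = az decreases; mod 180)
```

```bash
python3 -m jog '{"fingers":[0.3,0.3,0.3,0.3,0.3],"dp":[[-10,0,0],[-10,-10,30],[-10,-25,70],[-10,-40,107],[-10,-40,107]],"twist":[0,0,-1,-2.4,-2.4]}' 50
python3 - <<'E'
from plant import r
import cv2,pickle,numpy as np
o=[]
for n in("scene","top"):
    c=r.capture(n); pickle.dump(c,open(n+"1.pkl","wb")); f=c["frame"][:,:,::-1]
    f=f[205:305,310:470] if n=="scene" else f[185:285,150:310]
    o.append(cv2.resize(f,None,fx=3.0 if 0 else 3,fy=3,interpolation=cv2.INTER_CUBIC))
cv2.imwrite("pics/z2.png",np.vstack(o))
E
python3 to.py .545 .132 .06 179.2
```

```text
time_s: 3.65
tcp_pos: [0.5475, 0.0631, 0.0653]
eef_rot: [81.4, 89.6, 170.8]
contact_force: [-0.2, -0.3, -7.8]
gripper_width: 0.0457
t 3.75 tcp [543.9  59.8  64.3] xaxis [-0.012 -0.001 -1.   ] az y 179.24 F [-1.5 -0.7 -9.3] w 46.1 j [ 27.  20. -27.  -0. -44. -27.]
dp [ 4.3 -0.2 72.2] twist 0.0 (pos twist = az decreases; mod 180)
```

View pics/z2.png

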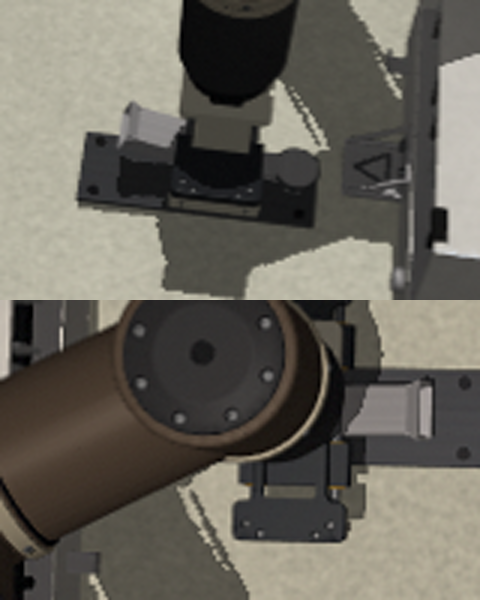

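The scene crop shows the lifted jack's saddle at (297,166) and the bracket's outer edge from (345,137) to (342,193). In the top crop, the arm covers the saddle, but the base's rear edges show at (470,371) and (470,467).

Run:
```python
from h import *
s=pickle.load(open("scene1.pkl","rb")); t=pickle.load(open("top1.pkl","rb"))
S=lambda x,y,z:at(s,(310+(x+.5)/3-.5,205+(y+.5)/3-.5),z)
T=lambda x,y,z:at(t,(150+(x+.5)/3-.5,185+(y-300+.5)/3-.5),z)
print("saddle scene",S(297,166,.0566))
print("bracket outer scene",S(345,137,.067),S(342,193,.067), "mid",(S(345,137,.067)+S(342,193,.067))/2)
print("plate rear mid top",(T(470,371,.0156)+T(470,467,.0156))/2,T(470,371,.0156)-T(470,467,.0156))
s0=pickle.load(open("scene0.pkl","rb"))
print("saddle0 predicted by top, reproj in scene0",proj(s0,[.506,.027,.048]),"pad marks in scene", proj(s,[[.5465,.2045,.067],[.5755,.1765,.067],[.5165,.1765,.067],[.5395,.1315,.0566]]))
f=s0["frame"][:,:,::-1][205:305,310:470]; cv2.imwrite("pics/z3.png",cv2.resize(f,None,fx=5,fy=5,interpolation=cv2.INTER_CUBIC))
```

```text
saddle scene [0.54724989 0.13593637 0.0566    ]
bracket outer scene [0.51650775 0.17756459 0.067     ] [0.5765313  0.17749414 0.067     ] mid [0.54651952 0.17752937 0.067     ]
plate rear mid top [ 0.54404107 -0.05641777  0.0156    ] [0.07330643 0.00108411 0.        ]
saddle0 predicted by top, reproj in scene0 [[370.87893561 244.78507184]] pad marks in scene [[433.9715208  260.6566948 ]
 [423.31958936 268.63203825]
 [424.28423676 250.28891506]
 [407.23921991 257.43529343]]
```

View pics/z3.png

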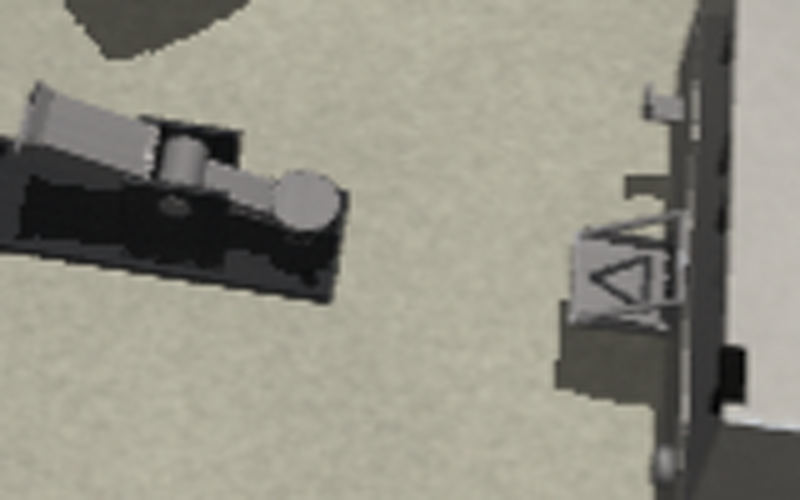

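```bash
python3 -m jog '{"fingers":[0.3,0.3,0.3,0.3,0.3],"dp":[[5,0,0],[5,-1,10],[5,-2,25],[5,-2,40],[5,-2,50]],"twist":[0,0,0,0,0]}' 50; python3 to.py .5463 .1325 .059 179.2
```

```text
time_s: 4.25
tcp_pos: [0.5468, 0.1114, 0.0595]
eef_rot: [92.0, 89.4, -178.7]
contact_force: [0.4, 0.1, -9.0]
gripper_width: 0.0455
t 4.25 tcp [546.8 111.4  59.5] xaxis [-0.011 -0.    -1.   ] az y 179.27 F [ 0.4  0.1 -9. ] w 45.5 j [ 31.  21. -26.  -0. -43. -32.]
dp [ 0.5  0.8 21.1] twist 0.1 (pos twist = az decreases; mod 180)
```

```bash
python3 -m jog '{"fingers":[0.3,0.3,0.3,0.3,0.3],"dp":[[0,1,7],[0,1,15],[0,1,22],[0,1,22],[0,1,22]],"twist":[0,0,0,0,0]}' 50; python3 to.py .5463 .1325 .059 179.2
```

```text
time_s: 4.75
tcp_pos: [0.546, 0.1334, 0.0594]
eef_rot: [93.0, 89.4, -177.7]
contact_force: [-0.2, -0.6, -9.2]
gripper_width: 0.0456
t 4.75 tcp [546.  133.4  59.4] xaxis [-0.011 -0.    -1.   ] az y 179.29 F [-0.2 -0.6 -9.2] w 45.6 j [ 33.  21. -26.  -0. -44. -34.]
dp [ 0.4 -0.3 -0.9] twist 0.1 (pos twist = az decreases; mod 180)
```

```bash
python3 -m jog '{"fingers":[0.3,0.3,0.3,0.3,0.3],"dp":[[2,0,-1],[4,0,-1],[4,0,-1],[4,0,-1],[4,0,-1]],"twist":[0,0,0,0,0]}' 50; python3 to.py .5463 .1325 .059 179.2
```

```text
time_s: 5.25
tcp_pos: [0.5458, 0.1319, 0.056]
eef_rot: [94.5, 89.4, -176.2]
contact_force: [-4.2, -2.6, 4.4]
gripper_width: 0.0457
t 5.25 tcp [545.8 131.9  56. ] xaxis [-0.011 -0.001 -1.   ] az y 179.28 F [-4.2 -2.6  4.4] w 45.7 j [ 33.  21. -26.  -0. -43. -34.]
dp [-3.  -0.4  0.6] twist 0.1 (pos twist = az decreases; mod 180)
```

```bash
python3 -m jog '{"fingers":[0.45,0.6,0.8,1,1],"dp":[[0,0,0],[0,0,0],[0,0,0],[0,0,0],[-5,0,0]],"twist":[0,0,0,0,0]}'; python3 -m jog '{"fingers":[1,1,1,1,1],"dp":[[-40,0,0],[-80,0,0],[-120,0,0],[-150,0,-40],[-150,2,-80]],"twist":[0,0,0,0,8]}';  python3 to.py .4966 -.3755 .2 97.6
```

```text
time_s: 5.75
tcp_pos: [0.546, 0.1319, 0.0609]
eef_rot: [95.7, 89.4, -175.0]
contact_force: [0.1, -0.1, -0.2]
gripper_width: 0.0711
time_s: 6.25
tcp_pos: [0.5475, 0.0527, 0.2166]
eef_rot: [64.6, 89.8, 146.0]
contact_force: [0.9, -0.8, -1.3]
gripper_width: 0.0877
t 6.25 tcp [547.5  52.7 216.6] xaxis [-0.002  0.001 -1.   ] az y 171.43 F [ 0.9 -0.8 -1.3] w 87.7 j [ 26.  10. -17.  -0. -63. -34.]
dp [  16.   -13.6 -431. ] twist 73.8 (pos twist = az decreases; mod 180)
```

```bash
python3 -m jog '{"fingers":[1,1,1,1,1],"dp":[[0,-2,-48],[0,-4,-96],[0,-6,-144],[0,-7,-192],[0,-8,-240]],"twist":[7.5,15,22.5,30,37.5]}';  python3 to.py .4966 -.3755 .2 97.6
```

```text
time_s: 6.75
tcp_pos: [0.5194, -0.1877, 0.2172]
eef_rot: [72.2, 89.9, 115.8]
contact_force: [1.3, 0.1, 0.5]
gripper_width: 0.0876
t 6.75 tcp [ 519.4 -187.7  217.2] xaxis [-0.001  0.001 -1.   ] az y 133.64 F [1.3 0.1 0.5] w 87.6 j [  0.  10. -17.  -0. -63. -47.]
dp [  17.  -120.2 -146.1] twist 36.0 (pos twist = az decreases; mod 180)
```

```bash
python3 -m jog '{"fingers":[1,1,1,1,1],"dp":[[0,-30,-36],[0,-60,-73],[0,-90,-110],[5,-120,-146],[15,-120,-146]],"twist":[8,16,24,32,36]}'
python3 - <<'E'
from plant import r
import cv2,pickle,numpy as np
o=[]
for n in("scene","top","wrist"):
    c=r.capture(n); pickle.dump(c,open(n+"2.pkl","wb")); f=c["frame"][:,:,::-1]
    if n=="wrist": f=cv2.resize(f,(480,360)); f=np.hstack([f,np.zeros((360,320,3),np.uint8)])
    else: f=cv2.resize(f[215:275,345:460] if n=="scene" else f[190:250,145:260],(400,209),interpolation=cv2.INTER_CUBIC)
    o.append(f)
cv2.imwrite("pics/z4.png",np.vstack([np.hstack(o[:2]),o[2]]))
E
python3 to.py .4966 -.3755 .018 97.6
```

```text
time_s: 7.25
tcp_pos: [0.4958, -0.3804, 0.2025]
eef_rot: [-52.3, 90.0, -45.3]
contact_force: [-0.4, 0.2, -0.8]
gripper_width: 0.0879
t 7.4 tcp [ 495.9 -375.6  201.6] xaxis [-0.002  0.002 -1.   ] az y 97.67 F [0.2 0.7 0.8] w 87.9 j [-19.  17. -10.  -0. -63. -63.]
dp [183.6  -0.3   1. ] twist 0.1 (pos twist = az decreases; mod 180)
```

View pics/z4.png

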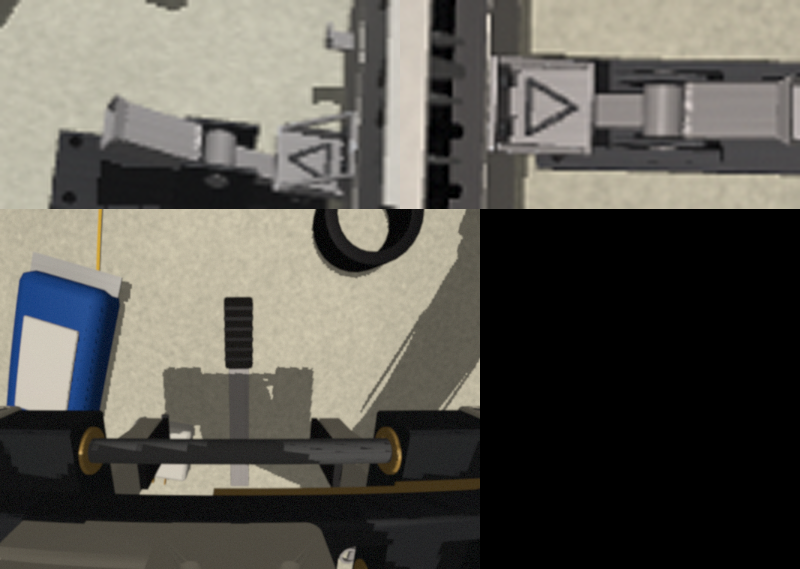

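The top crop shows the bracket's outer edge at (594,60)–(591,152) and the jack arm entering beneath at (620,94..127). In the wrist view, the bar is centred between the jaws and runs parallel to them.

```bash
python3 - <<'E'
from h import *
t=pickle.load(open("top2.pkl","rb"))
T=lambda X,Y,z:at(t,(145+(X-400+.5)/3.478-.5,190+(Y+.5)/3.478-.5),z)
print("bracket",(T(594,60,.067)+T(591,152,.067))/2)
print("arm",(T(620,94,.056)+T(620,127,.056))/2,"hub",T(663,110,.07))
print("plate",(T(700,63,.007)+T(700,172,.007))/2,T(700,63,.007)-T(700,172,.007))
print("mouth",(T(793,82,.095)+T(793,140,.095))/2)
E
python3 -m jog '{"fingers":[1,1,1,1,1],"dp":[[45,0,1],[90,0,1],[135,0,1],[165,0,1],[172,0,1]],"twist":[0,0,0,0,0]}'; python3 to.py .4966 -.3755 .018 97.6
```

```text
bracket [0.54753505 0.17756108 0.067     ]
arm [0.54550074 0.1620295  0.056     ] hub [0.54532149 0.13167529 0.07      ]
plate [0.54442976 0.11831507 0.007     ] [0.07247406 0.00145372 0.        ]
mouth [0.5442172  0.04573713 0.095     ]
time_s: 7.9
tcp_pos: [0.4953, -0.3733, 0.0269]
eef_rot: [142.0, 89.6, 149.9]
contact_force: [-0.1, -0.2, 1.2]
gripper_width: 0.0874
t 7.9 tcp [ 495.3 -373.3   26.9] xaxis [-0.006  0.004 -1.   ] az y 97.87 F [-0.1 -0.2  1.2] w 87.4 j [-19.  28. -20.  -0. -43. -63.]
dp [ 8.9 -2.4  1. ] twist 0.3 (pos twist = az decreases; mod 180)
```

```bash
python3 -m jog '{"fingers":[0.8,0.6,0.4,0.3,0.25],"dp":[[5,-2,1],[7.5,-2,1],[7.5,-2,1],[7.5,-2,1],[7.5,-2,1]],"twist":[0,0,0,0,0]}' 3;python3 -m jog '{"fingers":[0.2,0.2,0.2,0.2,0.2],"dp":[[0,0,0],[0,0,0],[0,0,0],[0,0,0],[0,0,0]],"twist":[0,0,0,0,0]}' 3; python3 to.py .4966 -.3755 .018 97.6
```

```text
time_s: 8.4
tcp_pos: [0.4971, -0.3754, 0.0206]
eef_rot: [138.9, 89.7, 146.8]
contact_force: [-0.1, 0.6, 0.1]
gripper_width: 0.0531
time_s: 8.9
tcp_pos: [0.4973, -0.3756, 0.0208]
eef_rot: [140.2, 89.7, 148.0]
contact_force: [0.1, -1.0, 1.3]
gripper_width: 0.0248
t 8.9 tcp [ 497.3 -375.6   20.8] xaxis [-0.004  0.003 -1.   ] az y 97.88 F [ 0.1 -1.   1.3] w 24.8 j [-19.  28. -20.  -0. -42. -63.]
dp [ 2.8  0.2 -0.6] twist 0.3 (pos twist = az decreases; mod 180)
```

```bash
python3 -m jog '{"fingers":[0.4,0.4,0.4,0.2,0.2],"dp":[[2,0,0],[2.5,0,0],[2.5,0,0],[2.5,0,0],[2.5,0,0]],"twist":[0,0,0,0,0]}' 3;python3 -m jog '{"fingers":[0.2,0.2,0.2,0.2,0.2],"dp":[[0,0,0],[-12,0,1],[-24,0,2],[-37,0,5],[-48,0,8]],"twist":[0,0,0,0,0]}' 3
python3 - <<'E'
from plant import r
import cv2,pickle,numpy as np
c=r.capture("wrist"); pickle.dump(c,open("w3.pkl","wb")); f=c["frame"][:,:,::-1]
s=r.capture("scene"); pickle.dump(s,open("s3.pkl","wb")); g=s["frame"][:,:,::-1][190:310,190:290]
cv2.imwrite("pics/z5.png",np.hstack([cv2.resize(f,(360,270))[:270],cv2.resize(g,(400,480),interpolation=cv2.INTER_CUBIC)[100:370]]))
E
python3 to.py .4966 -.3755 .018 97.6
```

```text
time_s: 9.4
tcp_pos: [0.4972, -0.3755, 0.0182]
eef_rot: [140.5, 89.7, 148.4]
contact_force: [-0.2, 0.2, -1.3]
gripper_width: 0.0251
time_s: 9.9
tcp_pos: [0.5061, -0.3747, 0.068]
eef_rot: [136.8, 89.8, 144.7]
contact_force: [1.3, 0.1, -2.7]
gripper_width: 0.0251
t 10.0 tcp [ 507.  -375.    68.8] xaxis [-0.001  0.001 -1.   ] az y 97.92 F [ 0.6  0.7 -2.4] w 25.1 j [-19.  25. -17.  -0. -48. -63.]
dp [ 50.8   0.9 -10.3] twist 0.3 (pos twist = az decreases; mod 180)
```

View pics/z5.png

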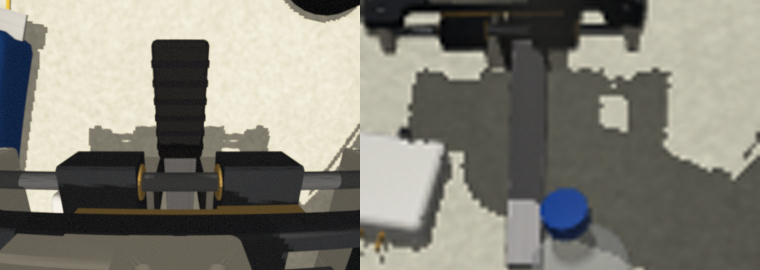

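The wrist view shows the sleeve end nearer to the camera (about 57 px wide at (180,40) against 44 px at (181,155)), so the bar has tilted tip-down. I'll compute the angle.

Run:
```python
from h import *
c=pickle.load(open("w3.pkl","rb")); k=640/360
P=[]
for y,x0,x1 in((40,151.5,209.5),(155,158.5,203)):
    d,o=ray(c,((x0+x1)/2*k,y*k)); a,_=ray(c,(x0*k,y*k)); b,_=ray(c,(x1*k,y*k))
    P.append(o+d*.034/np.linalg.norm(a-b)); 
v=P[1]-P[0]; print(P,np.linalg.norm(v),"tilt",np.degrees(np.arcsin(-v[2]/np.linalg.norm(v))))
# predicted: for tilts, project sleeve end top
g=np.array([.507,-.375,.0688-.0138]);h=np.array([.9905,.1375,0])
for s in(85,95):
  for t in (0,9,18.3,20):
    t=np.radians(t);d=h*np.cos(t)-np.array([0,0,np.sin(t)]);n=h*np.sin(t)+np.array([0,0,np.cos(t)])
    print(s,np.degrees(t).round(1),(proj(c,[g-d*s/1e3+n*.005,g-d*(s-85)/1e3+n*.005])/k).round(1).tolist())
```

```text
[array([ 0.41484769, -0.38660006,  0.08137984]), array([ 0.49209164, -0.37551359,  0.06224371])] 0.08034755479797709 tilt 13.77838032885339
85 0.0 [[178.6, 58.2], [178.8, 171.7]]
85 9.0 [[178.5, 58.8], [178.8, 172.5]]
85 18.3 [[178.5, 63.6], [178.8, 173.4]]
85 20.0 [[178.5, 65.0], [178.8, 173.5]]
95 0.0 [[178.6, 43.0], [178.7, 159.9]]
95 9.0 [[178.5, 41.8], [178.7, 161.7]]
95 18.3 [[178.5, 45.1], [178.7, 163.8]]
95 20.0 [[178.4, 46.4], [178.7, 164.2]]
```

```bash
python3 -m jog '{"fingers":[0.2,0.2,0.2,0.2,0.2],"dp":[[0,0,0],[0,0,0],[0,0,0],[0,0,0],[0,0,0]],"twist":[0,0,0,0,0]}' 60; python3 -m jog '{"fingers":[0.2,0.2,0.2,0.2,0.2],"dp":[[-15,0,0],[-50,0,0],[-95,0,0],[-140,0,0],[-185,0,0]],"twist":[0,0,0,0,0]}' 60; python3 to.py .5422 -.1233 .255 179.2
```

```text
time_s: 10.5
tcp_pos: [0.5068, -0.375, 0.0684]
eef_rot: [131.6, 89.9, 139.5]
contact_force: [0.5, -0.2, -3.1]
gripper_width: 0.0239
time_s: 11.0
tcp_pos: [0.5064, -0.375, 0.2546]
eef_rot: [137.5, 89.8, 145.4]
contact_force: [1.8, -0.2, -4.1]
gripper_width: 0.0237
t 11.0 tcp [ 506.4 -375.   254.6] xaxis [-0.003  0.002 -1.   ] az y 97.92 F [ 1.8 -0.2 -4.1] w 23.7 j [-19.  16.  -4.  -0. -70. -63.]
dp [ -0.  244.3  70.1] twist -81.3 (pos twist = az decreases; mod 180)
```

```bash
python3 -m jog '{"fingers":[0.2,0.2,0.2,0.2,0.2],"dp":[[-35,0,0],[-35,30,-10],[-35,70,-15],[-35,110,-10],[-35,145,0]],"twist":[0,-6,-14,-22,-30]}' 60; python3 to.py .5422 -.1233 .255 179.2
```

```text
time_s: 11.5
tcp_pos: [0.485, -0.23, 0.2897]
eef_rot: [105.3, 89.7, 143.5]
contact_force: [1.1, -0.1, -3.0]
gripper_width: 0.0239
t 11.5 tcp [ 485.  -230.   289.7] xaxis [-0.004  0.003 -1.   ] az y 128.19 F [ 1.1 -0.1 -3. ] w 23.9 j [ -5.   6. -12.  -0. -72. -47.]
dp [ 34.8  48.3 110.9] twist -51.0 (pos twist = az decreases; mod 180)
```

```bash
python3 -m jog '{"fingers":[0.2,0.2,0.2,0.2,0.2],"dp":[[0,-2,4],[0,-4,8],[0,-6,12],[0,-6,12],[0,-6,12]],"twist":[-8,-16,-24,-32,-40]}' 60; python3 to.py .5422 -.1233 .156 179.2
```

```text
time_s: 12.0
tcp_pos: [0.4978, -0.227, 0.2891]
eef_rot: [70.0, 89.7, 148.5]
contact_force: [-0.7, 0.2, -3.5]
gripper_width: 0.0239
t 12.0 tcp [ 497.8 -227.   289.1] xaxis [-0.005  0.003 -1.   ] az y 168.53 F [-0.7  0.2 -3.5] w 23.9 j [ -4.   7. -11.  -0. -72.  -7.]
dp [133.2 -23.6 110.2] twist -10.7 (pos twist = az decreases; mod 180)
```

```bash
python3 -m jog '{"fingers":[0.2,0.2,0.2,0.2,0.2],"dp":[[30,-6,20],[65,-12,40],[100,-18,60],[125,-23,80],[125,-23,80]],"twist":[-4,-8,-10.7,-10.7,-10.7]}' 60
python3 - <<'E'
from plant import r
import cv2,pickle,numpy as np
s=r.get_state();print(s["tcp_pos"],s["eef_rot"])
o=[]
for n in("scene","top"):
    c=r.capture(n); pickle.dump(c,open(n+"4.pkl","wb")); f=c["frame"][:,:,::-1]
    f=f[200:270,240:400] if n=="scene" else f[200:270,215:375]
    o.append(cv2.resize(f,(686,300),interpolation=cv2.INTER_CUBIC))
cv2.imwrite("pics/z6.png",np.vstack(o))
E
python3 to.py .5422 -.1233 .156 179.2
```

```text
time_s: 12.5
tcp_pos: [0.5337, -0.151, 0.1598]
eef_rot: [73.7, 89.3, 163.0]
contact_force: [-1.1, 0.9, -3.7]
gripper_width: 0.0238
[ 0.53367285 -0.15100267  0.15979116] [ 73.70091946  89.26726997 162.98867797]
t 12.6 tcp [ 535.3 -152.7  163.5] xaxis [-0.007  0.003 -1.   ] az y 179.3 F [ 0.9 -0.5 -3.6] w 23.8 j [  4.  14. -20.  -0. -57.  -5.]
dp [ 7.6 -6.6 29.4] twist 0.1 (pos twist = az decreases; mod 180)
```

View pics/z6.png

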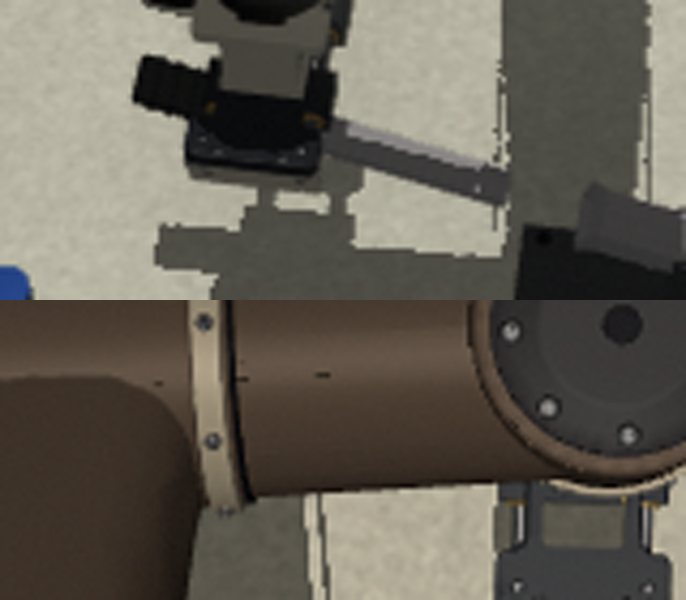

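The scene crop shows the blade pointing at the socket, with its tip around (508,185), the sleeve end around (137,82) and the socket mouth around (588,212). I'll compare this with the predicted tilts.

Run:
```python
from h import *
c=pickle.load(open("scene4.pkl","rb")); k=686/160
def pr(P): q=proj(c,P); return ((q-np.array([240,200])+.5)*k-.5).round(0).tolist()
g=np.array([.5337,-.151,.1598-.0132]);h=np.array([.014,.9999,0])
for t in (10,14,17,18.3,20,22):
    t=np.radians(t);d=h*np.cos(t)-np.array([0,0,np.sin(t)]);n=h*np.sin(t)+np.array([0,0,np.cos(t)]);w=np.array([1,-.014,0])
    print(np.degrees(t).round(1),"tip top near,far",pr([g+d*.155+n*.005+w*.0125,g+d*.155+n*.005-w*.0125]),"tip bot near",pr([g+d*.155-n*.005+w*.0125]),"end",pr([g-d*.095+n*.005+w*.017,g-d*.095+n*.005-w*.017]))
O=np.array([.5456,.1328,.058]);a=.32
for s in (85,):
    m=O-s/1e3*(h*np.cos(a)-np.array([0,0,np.sin(a)]));nn=h*np.sin(a)+np.array([0,0,np.cos(a)])
    print("mouth",m,pr([m,m+nn*.012+w*.0195,m+nn*.012-w*.0195]))
```

```text
10.0 tip top near,far [[524.0, 183.0], [529.0, 150.0]] tip bot near [[521.0, 191.0]] end [[134.0, 104.0], [144.0, 60.0]]
14.0 tip top near,far [[521.0, 191.0], [525.0, 158.0]] tip bot near [[516.0, 199.0]] end [[135.0, 99.0], [146.0, 55.0]]
17.0 tip top near,far [[517.0, 197.0], [522.0, 164.0]] tip bot near [[512.0, 205.0]] end [[137.0, 95.0], [148.0, 51.0]]
18.3 tip top near,far [[515.0, 200.0], [520.0, 167.0]] tip bot near [[510.0, 207.0]] end [[138.0, 94.0], [149.0, 49.0]]
20.0 tip top near,far [[513.0, 203.0], [518.0, 170.0]] tip bot near [[507.0, 210.0]] end [[139.0, 91.0], [150.0, 47.0]]
22.0 tip top near,far [[510.0, 207.0], [514.0, 174.0]] tip bot near [[504.0, 214.0]] end [[141.0, 89.0], [152.0, 44.0]]
mouth [0.54447041 0.05212306 0.08473816] [[599.0, 219.0], [603.0, 236.0], [609.0, 185.0]]
```

```bash
python3 -m jog '{"fingers":[0.2,0.2,0.2,0.2,0.2],"dp":[[4,-4,15],[6.5,-7,25],[6.5,-7,29],[6.5,-7,29],[6.5,-7,29]],"twist":[0,0,0,0,0]}' 60; python3 to.py .542 -.1235 .157 179.2 .5424 -.0951 .1487 179.2 .5432 -.0381 .1298 179.2
```

```text
time_s: 13.1
tcp_pos: [0.5427, -0.1238, 0.1575]
eef_rot: [68.6, 89.6, 157.9]
contact_force: [-0.3, -0.0, -4.0]
gripper_width: 0.0237
t 13.1 tcp [ 542.7 -123.8  157.5] xaxis [-0.006  0.003 -1.   ] az y 179.31 F [-0.3 -0.  -4. ] w 23.7 j [  7.  14. -21.  -0. -56.  -8.]
dp [0.5 0.7 0.2] twist 0.1 (pos twist = az decreases; mod 180)
dp [ 8.9  0.6 28.6] twist 0.1 (pos twist = az decreases; mod 180)
dp [27.9  0.3 85.6] twist 0.1 (pos twist = az decreases; mod 180)
```

```bash
python3 -m jog '{"fingers":[0.2,0.2,0.2,0.2,0.2],"dp":[[3,0.5,9],[6,0.5,18],[9,0.5,28],[11,0.5,35],[13,0.5,41]],"twist":[0,0,0,0,0]}' 60; python3 to.py .5432 -.0381 .1298 179.2
python3 - <<'E'
from plant import r
import cv2,pickle,numpy as np
c=r.capture("scene"); pickle.dump(c,open("s5.pkl","wb")); f=c["frame"][:,:,::-1]
cv2.imwrite("pics/z7.png",cv2.resize(f[200:280,250:400],(750,400),interpolation=cv2.INTER_CUBIC))
E
```

```text
time_s: 13.6
tcp_pos: [0.5427, -0.0819, 0.1446]
eef_rot: [68.0, 89.6, 157.3]
contact_force: [0.4, 0.3, -1.9]
gripper_width: 0.0239
t 13.6 tcp [542.7 -81.9 144.6] xaxis [-0.006  0.003 -1.   ] az y 179.34 F [ 0.4  0.3 -1.9] w 23.9 j [ 12.  14. -23.  -0. -54. -12.]
dp [14.9 -0.  43.8] twist 0.1 (pos twist = az decreases; mod 180)
```

View pics/z7.png

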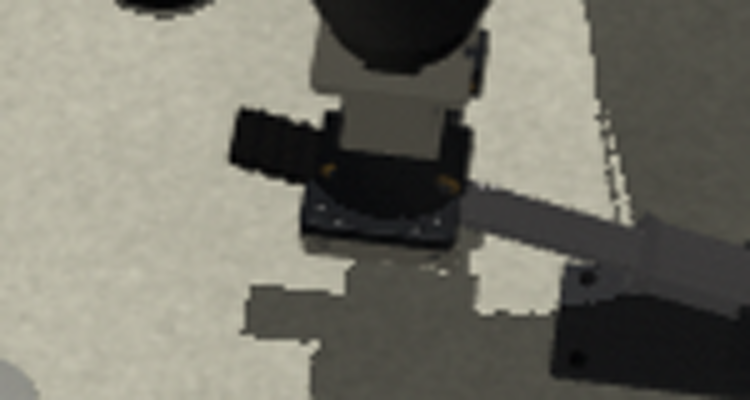

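The blade meets the socket mouth at about (640,240), in line with the arm, so I'll keep inserting.

```bash
python3 -m jog '{"fingers":[0.2,0.2,0.2,0.2,0.2],"dp":[[2,0,6],[4,0,12],[6,0,18],[8,0,24],[8,0,24]],"twist":[0,0,0,0,0]}' 60; python3 to.py .5432 -.0381 .1298 179.2
```

```text
time_s: 14.15
tcp_pos: [0.5428, -0.0564, 0.1359]
eef_rot: [64.3, 89.6, 153.7]
contact_force: [-0.5, 0.2, -3.1]
gripper_width: 0.0239
t 14.15 tcp [542.8 -56.4 135.9] xaxis [-0.007  0.003 -1.   ] az y 179.37 F [-0.5  0.2 -3.1] w 23.9 j [ 14.  14. -24.  -0. -53. -15.]
dp [ 6.2 -0.2 18.3] twist 0.2 (pos twist = az decreases; mod 180)
```

```bash
python3 -m jog '{"fingers":[0.2,0.2,0.2,0.2,0.2],"dp":[[2,0,6],[4,0,12],[5,0,15],[5.5,0,17],[6,0,18]],"twist":[0,0,0,0,0]}' 60; python3 to.py .5432 -.0381 .1298 179.2;  python3 -m jog '{"fingers":[0.2,0.2,0.2,0.2,0.2],"dp":[[0.3,0,1],[0.7,0,2],[1,0,3],[1,0,3],[1,0,3]],"twist":[0,0,0,0,0]}' 60
```

```text
time_s: 14.65
tcp_pos: [0.543, -0.0382, 0.13]
eef_rot: [64.4, 89.6, 153.8]
contact_force: [0.2, -0.3, -1.9]
gripper_width: 0.0238
t 14.65 tcp [543.  -38.2 130. ] xaxis [-0.007  0.003 -1.   ] az y 179.39 F [ 0.2 -0.3 -1.9] w 23.8 j [ 16.  14. -24.  -0. -52. -17.]
dp [ 0.2 -0.2  0.1] twist 0.2 (pos twist = az decreases; mod 180)
time_s: 15.15
tcp_pos: [0.543, -0.0351, 0.129]
eef_rot: [63.3, 89.6, 152.7]
contact_force: [1.1, 0.3, -2.2]
gripper_width: 0.0236
```

```bash
python3 -m jog '{"fingers":[0.2,0.2,0.2,0.2,0.2],"dp":[[0.3,0,1],[0.5,0,1.5],[0.7,0,2],[0.7,0,2],[0.7,0,2]],"twist":[0,0,0,0,0]}' 60;  python3 -m jog '{"fingers":[0.2,0.2,0.2,0.2,0.2],"dp":[[0.3,0,1],[0.3,0,1],[0.5,0,1.5],[0.5,0,1.5],[0.5,0,1.5]],"twist":[0,0,0,0,0]}' 60
```

```text
time_s: 15.65
tcp_pos: [0.5431, -0.0332, 0.1283]
eef_rot: [63.5, 89.6, 152.8]
contact_force: [-0.0, -1.2, -1.2]
gripper_width: 0.0239
time_s: 16.15
tcp_pos: [0.543, -0.033, 0.1282]
eef_rot: [78.7, 89.6, 168.1]
contact_force: [0.1, -7.7, 0.7]
gripper_width: 0.0238
```

```bash
python3 -m jog '{"fingers":[0.3,0.4,0.5,0.6,0.6],"dp":[[0,0,0],[0,0,0],[0,0,0],[0,0,0],[0,0,0]],"twist":[0,0,0,0,0]}' 10;  python3 -m jog '{"fingers":[0.6,0.6,0.3,0,0],"dp":[[-20,0,0],[-45,0,0],[-70,0,-20],[-70,0,-50],[-70,0,-75]],"twist":[0,0,0,0,0]}' 60;  python3 -m jog '{"fingers":[0,0,0,0,0],"dp":[[0,0,0],[0,0,0],[0,0,0],[0,0,0],[0,0,0]],"twist":[0,0,0,0,0]}' 60; python3 to.py .542 -.108 .165 179.2  .542 -.108 .070 179.2;python3 - <<'E'
from plant import r
import cv2,pickle,numpy as np
o=[]
for n in("scene","top"):
    c=r.capture(n); pickle.dump(c,open(n+"6.pkl","wb")); f=c["frame"][:,:,::-1]
    f=f[200:280,270:430] if n=="scene" else f[195:275,180:340]
    o.append(cv2.resize(f,(600,300),interpolation=cv2.INTER_CUBIC))
cv2.imwrite("pics/z8.png",np.vstack(o))
E
```

```text
time_s: 16.65
tcp_pos: [0.5431, -0.0328, 0.1283]
eef_rot: [77.6, 89.6, 167.0]
contact_force: [0.4, 0.2, 0.0]
gripper_width: 0.0505
time_s: 17.15
tcp_pos: [0.5432, -0.1085, 0.1993]
eef_rot: [67.9, 89.7, 157.4]
contact_force: [0.6, 0.1, -1.0]
gripper_width: 0.0341
time_s: 17.65
tcp_pos: [0.5433, -0.1079, 0.1992]
eef_rot: [68.0, 89.7, 157.6]
contact_force: [-0.2, 0.1, -0.1]
gripper_width: 0.0005
t 17.65 tcp [ 543.3 -107.9  199.2] xaxis [-0.005  0.002 -1.   ] az y 179.51 F [-0.2  0.1 -0.1] w 0.5 j [  9.  11. -18.  -0. -61.  -9.]
dp [34.2  1.2 -0.2] twist 0.3 (pos twist = az decreases; mod 180)
dp [129.2   0.7  -0.4] twist 0.3 (pos twist = az decreases; mod 180)
```

View pics/z8.png

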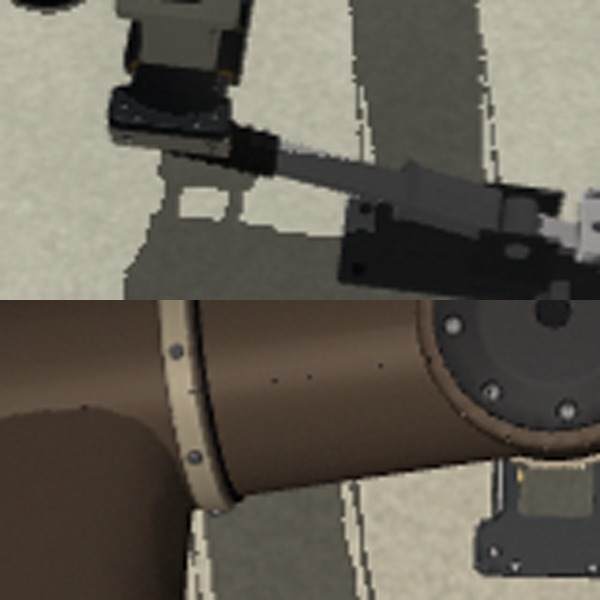

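Run:
```python
from h import *
c=pickle.load(open("scene6.pkl","rb"))
def pr(P): q=proj(c,P); return ((q-np.array([270,200])+.5)*3.75-.5).round(0).tolist()
h=np.array([.014,.9999,0]);w=np.array([1,-.014,0]);O=np.array([.5456,.1328,.058]);a=.32
nn=h*np.sin(a)+np.array([0,0,np.cos(a)])
for s in(85,90,185,190,195,200): 
    m=O-s/1e3*(h*np.cos(a)-np.array([0,0,np.sin(a)])); print(s,"top near/far",pr([m+nn*.005+w*.0125,m+nn*.005-w*.0125]))
```

```text
85 top near/far [[413.0, 203.0], [416.0, 174.0]]
90 top near/far [[406.0, 201.0], [410.0, 172.0]]
185 top near/far [[284.0, 164.0], [289.0, 135.0]]
190 top near/far [[278.0, 163.0], [282.0, 134.0]]
195 top near/far [[271.0, 161.0], [276.0, 132.0]]
200 top near/far [[265.0, 159.0], [270.0, 130.0]]
```

The sleeve's front edge is at (277,160), where the model puts it for a home blade at 190 mm (278,163). Now the trial pump.

```bash
python3 -m jog '{"fingers":[0,0,0,0,0],"dp":[[20,1,0],[36,1,0],[45,1,0],[53,1,0],[61,1,0]],"twist":[0,0,0,0,0]}' 60;  python3 -m jog '{"fingers":[0,0,0,0,0],"dp":[[8,0,0],[16,0,0],[24,0,0],[32,0,0],[40,0,0]],"twist":[0,0,0,0,0]}'; python3 -m jog '{"fingers":[0,0,0,0,0],"dp":[[6,0,0],[12,0,0],[18,0,0],[22,0,0],[24,0,0]],"twist":[0,0,0,0,0]}'; python3 to.py .542 -.108 .070 179.2
```

```text
time_s: 18.25
tcp_pos: [0.5426, -0.108, 0.1385]
eef_rot: [69.3, 89.8, 158.9]
contact_force: [0.7, -1.3, 3.4]
gripper_width: 0.0004
time_s: 18.75
tcp_pos: [0.5438, -0.1097, 0.1002]
eef_rot: [149.6, 89.9, -120.8]
contact_force: [-2.5, -11.1, 16.2]
gripper_width: 0.0003
time_s: 19.25
tcp_pos: [0.5441, -0.111, 0.0773]
eef_rot: [-179.4, 89.8, -89.7]
contact_force: [-4.4, -7.0, 16.0]
gripper_width: 0.0002
t 19.25 tcp [ 544.1 -111.    77.3] xaxis [ 0.    -0.003 -1.   ] az y 179.65 F [-4.4 -7.  16. ] w 0.2 j [  9.  19. -27.   0. -45.  -9.]
dp [7.3 2.2 3. ] twist 0.4 (pos twist = az decreases; mod 180)
```

```bash
python3 -m jog '{"fingers":[0,0,0,0,0],"dp":[[2,0,-2],[4,0,-4],[7,0,-5],[9,0,-5],[11,0,-5]],"twist":[0,0,0,0,0]}'; python3 to.py .542 -.108 .070 179.2
```

```text
time_s: 19.75
tcp_pos: [0.5455, -0.1145, 0.0678]
eef_rot: [-113.5, 89.8, -23.8]
contact_force: [-4.6, 9.7, 18.7]
gripper_width: 0.0004
t 19.75 tcp [ 545.5 -114.5   67.8] xaxis [ 0.003 -0.002 -1.   ] az y 179.68 F [-4.6  9.7 18.7] w 0.4 j [  8.  20. -27.   0. -43.  -9.]
dp [-2.2  3.5  6.5] twist 0.5 (pos twist = az decreases; mod 180)
```

```bash
python3 -m jog '{"fingers":[0,0,0,0,0],"dp":[[1,1,1],[2,2,2],[3,2,2],[4,2,2],[5,2,2]],"twist":[0,0,0,0,0]}'; python3 to.py .542 -.108 .070 179.2
```

```text
time_s: 20.25
tcp_pos: [0.5449, -0.1138, 0.0647]
eef_rot: [-116.2, 89.6, -26.5]
contact_force: [-2.7, -8.4, 18.4]
gripper_width: 0.0005
t 20.25 tcp [ 544.9 -113.8   64.7] xaxis [ 0.006 -0.003 -1.   ] az y 179.74 F [-2.7 -8.4 18.4] w 0.5 j [  9.  20. -27.   0. -43.  -9.]
dp [-5.3  2.9  5.8] twist 0.5 (pos twist = az decreases; mod 180)
```

```bash
python3 -m jog '{"fingers":[0,0,0,0,0],"dp":[[2,0,-0.5],[3,0,-0.5],[5,0,-1],[6,0,-1],[7,0,-1]],"twist":[0,0,0,0,0]}'
python3 - <<'E'
from plant import r
import cv2,pickle,numpy as np
print(r.get_state()["tcp_pos"])
o=[]
c=r.capture("scene"); pickle.dump(c,open("scene7.pkl","wb")); f=c["frame"][:,:,::-1]
cv2.imwrite("pics/z9.png",np.vstack([cv2.resize(f[205:285,270:470],(800,320),interpolation=cv2.INTER_CUBIC),cv2.resize(f[280:350,430:590],(640,280),interpolation=cv2.INTER_CUBIC)[:, :].copy() if 0 else cv2.copyMakeBorder(cv2.resize(f[270:340,430:590],(640,280),interpolation=cv2.INTER_CUBIC),0,0,0,160,0)]))
E
python3 to.py
```

```text
time_s: 20.75
tcp_pos: [0.5457, -0.114, 0.0591]
eef_rot: [-105.4, 89.5, -15.6]
contact_force: [-5.2, 6.4, 18.8]
gripper_width: 0.0007
[ 0.5456533  -0.11397635  0.05906575]
t 20.8 tcp [ 545.6 -114.    58.9] xaxis [ 0.008 -0.002 -1.   ] az y 179.77 F [-4.7  6.1 16.6] w 0.6 j [  8.  20. -28.   0. -42.  -9.]
```

View pics/z9.png

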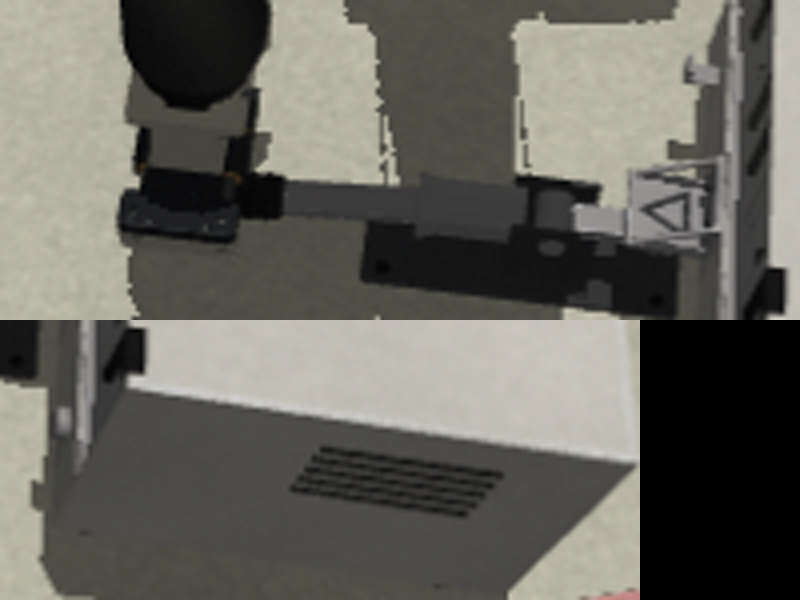

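The view shows the handle down at about level, the bracket raised with the saddle under it, and the blade still in. I'll press a little further to confirm the stop.

```bash
python3 -m jog '{"fingers":[0,0,0,0,0],"dp":[[2,0,0],[3,0.5,0.5],[4,0.5,0.5],[5,0.5,0.5],[6,0.5,0.5]],"twist":[0,0,0,0,0]}'; python3 -m jog '{"fingers":[0,0,0,0,0],"dp":[[2,0,0],[3,0.5,0],[4,0.5,0],[5,0.5,0],[6,0.5,0]],"twist":[0,0,0,0,0]}'; python3 to.py
```

```text
time_s: 21.3
tcp_pos: [0.5459, -0.1135, 0.0548]
eef_rot: [-104.3, 89.4, -14.5]
contact_force: [-7.2, 1.7, 27.2]
gripper_width: 0.0002
time_s: 21.8
tcp_pos: [0.5466, -0.1134, 0.0524]
eef_rot: [-102.6, 89.2, -12.7]
contact_force: [-12.6, 5.0, 43.0]
gripper_width: 0.0004
t 21.8 tcp [ 546.6 -113.4   52.4] xaxis [ 0.014 -0.003 -1.   ] az y 179.91 F [-12.6   5.   43. ] w 0.4 j [  9.  21. -28.   0. -40.  -9.]
```

```bash
python3 -m jog '{"fingers":[0,0,0,0,0],"dp":[[-6,0,0],[-14,0,0],[-24,0,1],[-34,0,2],[-44,0,3]],"twist":[0,0,0,0,0]}'; python3 -m jog '{"fingers":[0,0,0,0,0],"dp":[[-10,0,1],[-20,0,3],[-30,0,5],[-40,0,7],[-50,0,9]],"twist":[0,0,0,0,0]}'; python3 -m jog '{"fingers":[0,0,0,0,0],"dp":[[-10,0,0],[-20,0,0],[-30,0,0],[-30,0,0],[-30,0,0]],"twist":[0,0,0,0,0]}'; python3 to.py .5435 -.108 .199 179.2
python3 - <<'E'
from plant import r
import cv2,pickle,numpy as np
c=r.capture("scene"); pickle.dump(c,open("scene8.pkl","wb")); f=c["frame"][:,:,::-1]
cv2.imwrite("pics/z10.png",np.vstack([cv2.resize(f[205:285,270:470],(800,320),interpolation=cv2.INTER_CUBIC)]))
E
```

```text
time_s: 22.3
tcp_pos: [0.5459, -0.1122, 0.0982]
eef_rot: [-112.6, 89.1, -22.7]
contact_force: [-3.6, -10.3, 14.9]
gripper_width: 0.0002
time_s: 22.8
tcp_pos: [0.5454, -0.1024, 0.1485]
eef_rot: [-110.5, 89.1, -20.6]
contact_force: [0.3, 2.5, 1.7]
gripper_width: 0.0002
time_s: 23.3
tcp_pos: [0.5449, -0.1023, 0.1785]
eef_rot: [-109.4, 89.1, -19.4]
contact_force: [-0.2, -0.6, 0.0]
gripper_width: 0.0007
t 23.3 tcp [ 544.9 -102.3  178.5] xaxis [ 0.014 -0.005 -1.   ] az y 179.92 F [-0.2 -0.6  0. ] w 0.7 j [ 10.  12. -21.   1. -57. -10.]
dp [-20.5   1.1  -5.8] twist 0.7 (pos twist = az decreases; mod 180)
```

View pics/z10.png

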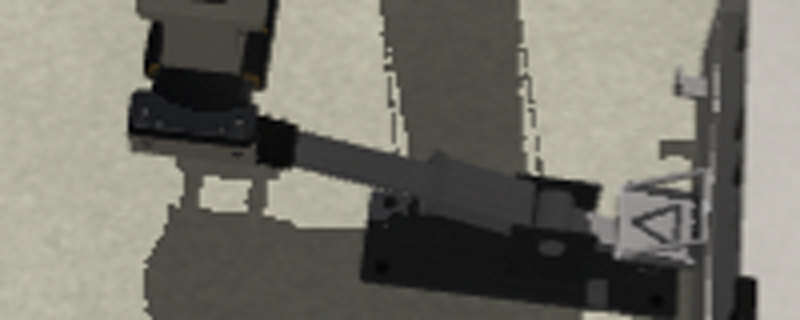

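```bash
python3 -m jog '{"fingers":[0,0,0,0,0],"dp":[[10,1,-3],[20,1,-5],[30,1,-5],[38,1,-5],[46,1,-5]],"twist":[0,0,0,0,0]}' 60;  python3 -m jog '{"fingers":[0,0,0,0,0],"dp":[[8,0,-1],[16,0,-2],[24,0,-3],[32,0,-4],[40,0,-4]],"twist":[0,0,0,0,0]}'; python3 -m jog '{"fingers":[0,0,0,0,0],"dp":[[6,0,-1],[12,0,-1],[18,0,-2],[24,0,-2],[29,0,-2]],"twist":[0,0,0,0,0]}'; python3 to.py .545 -.1135 .0545 179.2
```

```text
time_s: 23.85
tcp_pos: [0.5442, -0.1078, 0.1313]
eef_rot: [-113.3, 89.2, -23.4]
contact_force: [-1.2, -1.5, 2.8]
gripper_width: 0.0006
time_s: 24.35
tcp_pos: [0.5451, -0.113, 0.0923]
eef_rot: [-116.7, 89.1, -26.8]
contact_force: [-4.1, -6.9, 16.7]
gripper_width: 0.0003
time_s: 24.85
tcp_pos: [0.5457, -0.1139, 0.0639]
eef_rot: [-110.6, 89.1, -20.6]
contact_force: [-6.2, 9.6, 19.2]
gripper_width: 0.0003
t 24.85 tcp [ 545.7 -113.9   63.9] xaxis [ 0.015 -0.006 -1.   ] az y 179.98 F [-6.2  9.6 19.2] w 0.3 j [  9.  20. -28.   1. -42.  -9.]
dp [9.4 0.8 0.5] twist 0.8 (pos twist = az decreases; mod 180)
```

```bash
python3 -m jog '{"fingers":[0,0,0,0,0],"dp":[[3,0,1],[6,0.5,1],[8,0.5,1],[10,0.5,1],[11,0.5,1]],"twist":[0,0,0,0,0]}'; python3 -m jog '{"fingers":[0,0,0,0,0],"dp":[[1.5,0,0],[2,0,0],[2,0,0],[2,0,0],[2,0,0]],"twist":[0,0,0,0,0]}'; python3 to.py .545 -.1135 .0545 179.2
```

```text
time_s: 25.35
tcp_pos: [0.5458, -0.113, 0.0546]
eef_rot: [-110.3, 89.0, -20.3]
contact_force: [-8.2, 1.8, 28.0]
gripper_width: 0.0005
time_s: 25.85
tcp_pos: [0.546, -0.1131, 0.0547]
eef_rot: [-109.9, 88.9, -19.8]
contact_force: [-8.9, 2.2, 27.2]
gripper_width: 0.0006
t 25.85 tcp [ 546.  -113.1   54.7] xaxis [ 0.017 -0.006 -1.   ] az y -179.91 F [-8.9  2.2 27.2] w 0.6 j [  9.  20. -28.   1. -40.  -9.]
dp [ 0.1  1.  -0.4] twist 0.9 (pos twist = az decreases; mod 180)
```

```bash
python3 - <<'E'
from plant import r
from h import *
c=r.capture("scene"); a=[x.astype(float) for x in (pickle.load(open("scene0.pkl","rb"))["frame"],pickle.load(open("scene7.pkl","rb"))["frame"],pickle.load(open("scene8.pkl","rb"))["frame"],c["frame"])]
g=[cv2.cvtColor(x.astype(np.uint8),cv2.COLOR_RGB2GRAY).astype(np.float32) for x in a]
def sh(A,B,b): y0,y1,x0,x1=b; w=cv2.createHanningWindow((x1-x0,y1-y0),cv2.CV_32F); return np.round(cv2.phaseCorrelate(A[y0:y1,x0:x1],B[y0:y1,x0:x1],w)[0],2)
cab=(170,330,440,590); br=(245,275,422,446); rear=(290,325,500,560)
for n,i,j in(("up2 vs start",0,2),("down1 vs start",0,1),("down2 vs start",0,3),("down2 vs down1",1,3)): print(n,"bracket",sh(g[i],g[j],br),"cab",sh(g[i],g[j],cab),"rear vent",sh(g[i],g[j],rear))
for n,b in dict(tools=(300,345,275,355),bottle=(255,320,225,270),adapter=(240,280,175,215),wipes=(190,250,130,195),tape=(160,205,260,305)).items(): print(n,sh(g[0],g[3],b))
E
python3 to.py
```

```text
up2 vs start bracket [ 0.18 -0.06] cab [ 0.03 -0.02] rear vent [0.16 0.02]
down1 vs start bracket [ 2.07 -2.99] cab [ 6.82 -1.69] rear vent [ 1.97 -3.42]
down2 vs start bracket [ 2.25 -3.7 ] cab [ 7.05 -1.51] rear vent [ 5.13 -0.91]
down2 vs down1 bracket [ 0.05 -0.3 ] cab [ 0.37 -0.17] rear vent [-0.03  0.04]
tools [0.  0.5]
bottle [ 0.45 -0.05]
adapter [-0.02  0.  ]
wipes [ 0.08 -0.04]
tape [0.46 0.95]
t 25.9 tcp [ 546.  -113.1   54.7] xaxis [ 0.017 -0.006 -1.   ] az y -179.91 F [-9.5  2.6 28. ] w 0.1 j [  9.  20. -28.   1. -40.  -9.]
```

```bash
python3 -c "
from plant import r
print(r.close_job())"
```

```text
the job is handed in; nothing more can be done
None
```

The job is done and handed in at about 26 s. The jack is under the bracket and the bar is home in the socket. I gave the handle a full trial pump, then pumped it down again. The arm is still pressing it on its stop.

**Last checks**
- **Jack placing:** the saddle was within about 2 mm of the pad centre when I set it down. The jack did not visibly move during the trial pump.
- **Bar:** the sleeve edge sat where it should for a fully home blade, both before and after the trial pump.
- **Trial pump:** both downstrokes ended on the stop, which shows as a force rising past the roughly 18 N it takes to carry the cabinet. After the trial the handle was fully up and the cabinet was back within about 0.2 px of its start position.
- **Final hold:** about 27 N down on the stop. The image shift agrees with the first downstroke to within about 0.4 px. I took the lift of the front feet from the raised bracket and the stop, because the feet themselves were not visible.
- **Bystanders:** adapter and wipes shifted less than 0.1 px. The tape (1 px), the wrench and foot pad (0.5 px) and the bottle (0.5 px) shifted slightly more. I put that down to the arm's changing shadow, but did not confirm it.

**Not as planned**
- **Stop depth:** the stop came about 15 mm lower at the handle end than I had calculated. I put most of that down to play of the blade in the socket.
- **Trial force:** the press peaked at 43 N on the fingertips, against the 40 N limit stated for the arm and gripper body.
- **Pictures:** I viewed 13, three over the budget of 10.

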